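# Clamp a power module down on its heat sink

### The arm

A 6-joint arm with a two-finger parallel gripper is mounted at the origin on the work surface. World frame = base frame: x ahead of the robot, y to its left, z up, the work surface at z = 0. Lengths are in m, angles in rad, forces in N, time in s.
With the tool pointing down it reaches from about 0.35 to 0.975 m from the base axis. Payload 4.9 kg.
Tool frame: the origin (TCP) lies on the centre line of the jaws, within the pads' length; the fingertips stand 11 mm ahead of it and the grasp point (between the pads) lies 8 mm behind it; z points along the fingers, y is the direction in which the jaws open and shut (so a half turn about z gives the same grasp; the last joint's range is limited). The gripper opens to 85 mm and grips with 20 to 120 N. Pads are 22 mm wide; open, the fingers measure 114 mm over their backs; the gripper's body (76 mm by 85 mm) begins 54 mm behind the grasp point. The pads swing forward as they close: fully open they stand 13 mm farther back than shut.
Start: joints at [1.135, 0.053, 1.613, -0, 1.476, -0.119], TCP at [0.195, 0.594, 0.242] pointing down, gripper open.
Joint ranges: [-3.01, 3.01], [-1.01, 2.22], [0.06, 2.58], [-1.02, 4.17], [0.09, 2.62], [-3.14, 3.14]. Speed limits (rad/s): [2.57, 2.57, 3.14, 3.14, 3.14, 3.14].

### API

Orientations are given as a rotation vector (axis times angle).
In Python, from station import ctrl gives the robot as it stands.
- The arm moves only by the shell command python3 -m crank 'ROWS' [OPENING] [FORCE]. ROWS is JSON, a list of rows, each an object of numbers: "x", "y", "z": the shift along the tool's x, y, z as a fraction of full scale; "roll": the turn about the tool's z as a fraction of full scale. In form: [{"x": .., "y": .., "z": .., "roll": ..}, ...]. A call has 1 to 10 rows; each row shifts and turns the commanded pose from where the row before left it, along the tool's axes as they then stand; what a row does not reach is not made up. Full scale, the value 1, is 0.06 m for a shift and 0.12 rad for a turn. A row lasts 1/8 s, in which the tool goes at most 62.5 mm and 10.7 degrees, less where a joint would pass 70% of its speed; a pose out of reach is approached as far as the arm can. A call with a number of a shift or a turn outside -1 to 1 is refused whole. A call with a gripper value outside its range is refused whole. OPENING is the closure, from 0 (fully open) to 1 (shut), set as the call begins (- or left out, the last holds). The fingers move at their own pace and stop on an object; FORCE is the grip in N (left out, the last holds). Time passes only in rows, so rows that do not move let the fingers close. It gives the time, the measured TCP pose, the force and the opening at its end, in the units of the state.
- ctrl.get_obs(): the state, without advancing time (a new reading comes with each control period).
- ctrl.get_image(name): name is "scene" or "top" or "wrist"; returns a dict with "img" (480x640x3 uint8, red, green, blue), "K" (3x3 intrinsics, pixels), "rvec" (rotation vector, rad) and "tvec" (3), from world to camera coordinates, as OpenCV has them. Camera axes: x right, y down, z forward; pixel columns grow to the right and rows downward; lengths in m; the calibration is good to about 2 mm. A picture is of the moment at which its call begins. There is no depth.
- ctrl.finish_job(): hands the job in, once; it reports no verdict.
The state is a dict: "t": time; "q": joint angles; "dq": joint speeds; "effort": joint torques, N m; "tool_pos": TCP position; "tool_rot": TCP orientation; "contact_force": force on the tool from outside, world axes, zero at the start; "wrist_torque": the same for the moment, N m; "opening": finger opening in m.
Only numpy, scipy, OpenCV 4.12 (cv2) and the standard library are available. Lean on these libraries where they do the work, as an engineer would, in place of code of your own. Each camera call takes 0.05 s, during which the arm holds its last target.

### The job

A power module lies on its heat sink in the bench fixture, waiting to be clamped. Slide the fixture clamp's arm down its bar until the pad presses on the module and the arm tilts and binds on the bar; then let the arm go, take the clamp by its knob and screw it down clockwise by about one full turn so that the module is held tight. Do not let the module shift.

Things in the scene. Friction and masses are not known exactly. Their poses are not given: they have to be found in the camera images.
- fixture: Aluminium base plate 290 x 150 x 12 mm fixed to the bench, origin at bench level. At x = +65 mm stands the clamp's flat steel bar (28 mm in x, 12 mm in y, top 260 mm above the bench); at x = -65 mm a finned heat sink (110 x 120 mm, top 52 mm above the bench) is fixed on the plate. The clamp arm reaches from the bar towards -x over it. The fixture's x points away from the robot, within 0.5 rad.
- slide (a joint): How far the clamp arm is slid DOWN its bar, m: 0 at the top, limit 0.115. A spring brake holds it where it is left. The pad meets the module at about 0.092, and with the arm tilted and bound it reads 0.095 to 0.097. Pushed down at jaw_grip or nearer the bar it slides with about 8 to 16 N; pushed at the knob end it jams.
- jaw (a joint): Tilt of the arm on its bar, rad; positive: pad end raised. Play -0.012 to +0.012; free, it hangs at -0.014. With the pad on the module and the arm pushed on down at jaw_grip (10 to 20 N) it tilts to +0.01 or more, bites on the bar and stays; screwed tight it reads about 0.03. So that it can tilt, grip it with at most about 30 N and let it pivot, or push its top with shut fingers.
- jaw_grip (a point): Middle of the clamp arm's level top face, 62 mm from the bar's centre line, 68 mm from the screw's axis. The dark steel arm is 18 mm thick across and 28 mm high, and straight from 30 to 115 mm from the bar's centre line; the head round the bar is 52 mm high, its top 12 mm above this face. The point's x axis points along the arm towards the bar, y across the arm, z up.
- knob_top (a point): Centre of the top face of the clamp screw's black fluted round knob: 34 mm diameter, upright, grippable from 1 to 39 mm below this point; this point is 58 mm above the arm's top face and 130 mm from the bar's centre line. The knob turns about its vertical axis and goes down with the screw; the point's x and y turn with it.
- screw (a joint): Turn of the clamp screw, rad, 0 at the start, growing clockwise seen from above, which lowers the pad and the knob 4 mm a turn (0.64 mm per rad); stops at -4 and 17. It stays where it is left and takes about 0.2 N m. The arm and the pad's rubber cap give a little, so once the arm has bound the clamping force grows by about 5 N per rad.
- pad_face (a point): Centre of the underside of the clamp's round rubber-capped pad, 30 mm diameter, below the knob on the same axis. With the screw at its start it lies 73 mm below jaw_grip and 131 mm below knob_top.
- module: The power module to be clamped: loose flat black block on a copper base, 50 x 100 x 20 mm, 0.25 kg, lying on the heat sink below the pad, its long side along the fixture's y. Origin at the centre of its underside; top 20 mm above.
There are look-alikes about, which are no part of the job. What is shaped like the module but green is not meant.

How it is judged:
On the way:
1. the arm is slid down so that the pad presses on the module and the arm has tilted on its bar, the screw not yet turned (contact force between pad and module above 1 N and value of joint jaw above 0.005 rad and value of joint screw below 0.6 rad), for 0.2 s.
At the end, for the whole second after the job is handed in: The pad presses on the module with more than 15 N, the arm is bound on its bar (tilted pad end up by more than 0.01 rad), the screw has been turned clockwise by more than 3 rad, and the module lies flat within 8 mm of where it was (contact force between pad and module above 15 N and value of joint jaw above 0.01 rad and value of joint screw above 3 rad and distance of module from where it was at the start of the episode below 0.008 m and angle between module's own z axis and vertical below 0.05 rad); the robot touches nothing.
It fails at once if the module is shifted by more than 15 mm or tipped (distance of module from where it was at the start of the episode above 0.015 m or angle between module's own z axis and vertical above 0.2 rad).
It also fails if it takes over 69 s, if anything falls off the work surface, if the arm or the gripper's body presses on something with over 40 N, if the wrist force passes 120 N, or if a joint passes its speed limit or range.

## Working session

There is one attempt and no reset: what is moved stays moved. The work goes in short steps, Python scripts to look and compute and a shell command to move; the robot and the scene stay as the last step left them, time stands still between calls to the robot, and variables do not carry over. Pictures are saved under pics/ and viewed, and the job is handed in when it is done.

```bash
ls; mkdir -p pics
cat > h.py <<'E'
import numpy as np,cv2
from station import ctrl
def cam(n):
    d=ctrl.get_image(n); return d
def save(n,f):
    d=cam(n); cv2.imwrite('pics/'+f,cv2.cvtColor(d['img'],cv2.COLOR_RGB2BGR))
    np.savez('pics/'+f[:-4]+'.npz',**{k:np.array(d[k]) for k in('img','K','rvec','tvec')}); return d
def ray(d,u,v):
    R=cv2.Rodrigues(np.array(d['rvec'],float))[0];K=np.array(d['K'],float);t=np.array(d['tvec'],float).ravel()
    return -R.T@t, R.T@np.linalg.inv(K)@np.array([u,v,1.])
def onz(d,u,v,z):
    c,r=ray(d,u,v); return c+r*(z-c[2])/r[2]
def proj(d,p):
    return cv2.projectPoints(np.array(p,float).reshape(-1,3),np.array(d['rvec'],float),np.array(d['tvec'],float),np.array(d['K'],float),None)[0].reshape(-1,2)
E
python3 - <<'E'
from h import *
for n in('scene','top','wrist'):
    d=save(n,n+'0.png'); print(n,ray(d,320,240),np.array(d['K']).tolist())
print(ctrl.get_obs())
E
```

```text
pics
scene (array([ 1.25929179, -0.17490924,  0.65848375]), array([-0.80235746,  0.31214249, -0.50876599])) [[543.6354489651367, 0.0, 322.02377258835656], [0.0, 543.6354489651367, 243.4120855047471], [0.0, 0.0, 1.0]]
top (array([0.45918816, 0.1453269 , 0.88806386]), array([ 0.10952315, -0.04595288, -0.99297307])) [[472.21957748567115, 0.0, 317.0521090962531], [0.0, 472.21957748567115, 236.23596507245443], [0.0, 0.0, 1.0]]
wrist (array([0.1299715 , 0.61485714, 0.37305537]), array([ 0.25598256, -0.05997558, -0.96516063])) [[364.20510289720323, 0.0, 310.718388763995], [0.0, 364.20510289720323, 241.1352656972382], [0.0, 0.0, 1.0]]
{'t': 0.15, 'q': array([ 1.13499863e+00,  5.32235944e-02,  1.61401438e+00, -1.81092903e-05,
        1.47602312e+00, -1.18994384e-01]), 'dq': array([ 0.00054821, -0.0007777 , -0.00394201,  0.00079721, -0.00039262,
       -0.00060085]), 'effort': array([ 2.37626818e-04, -3.94241095e+01, -3.70721912e+01, -7.26265580e-05,
        4.60820884e-03, -2.74639439e-05]), 'tool_pos': array([0.19449901, 0.59344956, 0.24131266]), 'tool_rot': array([-4.95482889e-01, -3.10182737e+00,  2.52799907e-03]), 'contact_force': array([0.40159666, 0.01089262, 0.30876335]), 'wrist_torque': array([ 0.02862463,  0.03038811, -0.00741123]), 'opening': 0.08576435766775675}
```

View pics/scene0.png

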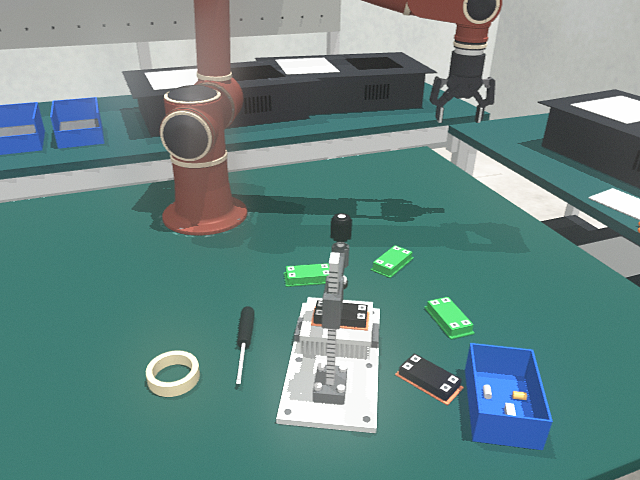

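View pics/top0.png

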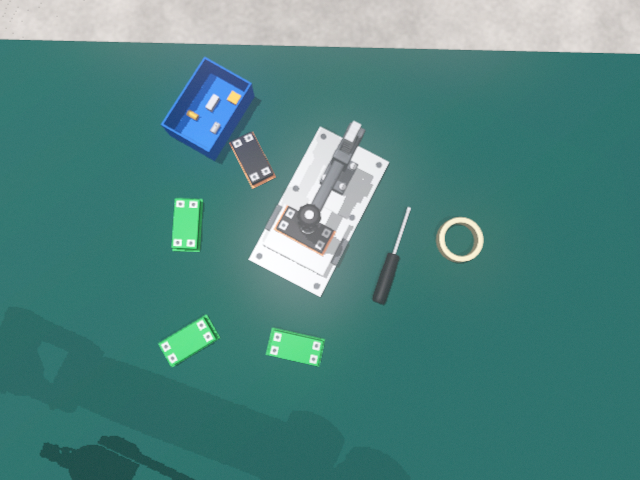

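Run:
```python
from h import *
d=np.load('pics/top0.npz')
im=d['img']
c=cv2.cvtColor(im[100:310,230:410],cv2.COLOR_RGB2BGR)
cv2.imwrite('pics/topc.png',cv2.resize(c,None,fx=2.8,fy=2.8,interpolation=cv2.INTER_CUBIC))
hsv=cv2.cvtColor(im,cv2.COLOR_RGB2HSV)
m=((hsv[...,1]<60)&(hsv[...,2]>110)).astype(np.uint8); m[:70]=0
m=cv2.morphologyEx(m,cv2.MORPH_OPEN,np.ones((3,3)))
cs=max(cv2.findContours(m,0,2)[0],key=cv2.contourArea)
hull=cv2.convexHull(cs); print(cv2.approxPolyDP(hull,6,True).reshape(-1,2).tolist())
for p in [(321,127),(388,162),(321,296),(249,260)]: print(p,onz(d,*p,.012))
d2=np.load('pics/scene0.npz')
c=cv2.cvtColor(d2['img'][200:440,260:400],cv2.COLOR_RGB2BGR)
cv2.imwrite('pics/scenec.png',cv2.resize(c,None,fx=2.5,fy=2.5,interpolation=cv2.INTER_CUBIC))
```

```text
[[356, 121], [388, 164], [318, 296], [249, 256], [319, 126]]
(321, 127) [0.77441301 0.10334562 0.012     ]
(388, 162) [ 0.70719716 -0.02536726  0.012     ]
(321, 296) [0.45201927 0.10270886 0.012     ]
(249, 260) [0.51766749 0.23603479 0.012     ]
```

View pics/topc.png

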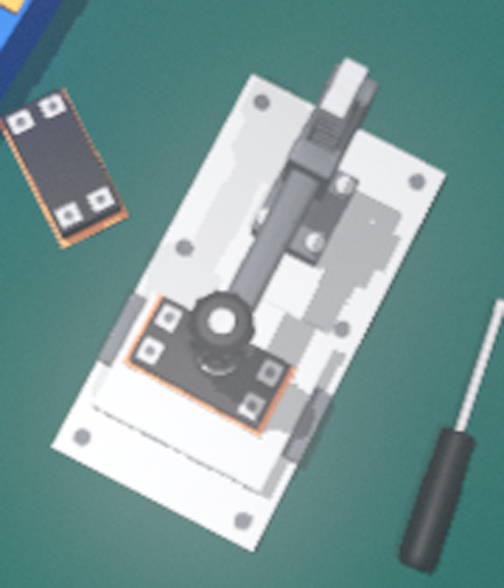

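View pics/scenec.png

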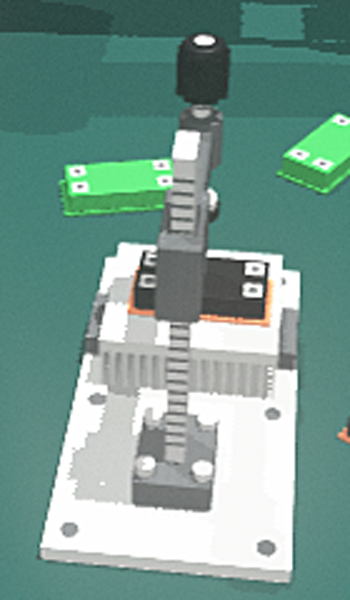

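Run:
```python
from h import *
d=np.load('pics/top0.npz'); s=np.load('pics/scene0.npz')
f=lambda u,v:((u-.0)/2.8+230-.32,v/2.8+100-.32)
P=[onz(d,*f(*p),.012) for p in [(252,73),(446,176),(253,551),(52,446)]]
P=np.array(P);cen=P.mean(0);print(cen)
for i in range(4): print(np.linalg.norm(P[i]-P[(i+1)%4]))
for a,b in((0,3),(1,2)): v=P[a]-P[b];print(np.arctan2(v[1],v[0]))
for a,b in((0,1),(3,2)): v=P[a]-P[b];print(np.arctan2(-v[0],v[1]))
k=onz(d,*f(222,321),.295);print('knob',k)
print('bar',onz(d,*f(347,88),.26))
# triangulate knob with scene: (204,41)/2.5+(260,200)
c1,r1=ray(d,*f(222,321));c2,r2=ray(s,204/2.5+260-.3,41/2.5+200-.3)
A=np.stack([r1,-r2],1);x=np.linalg.lstsq(A,c2-c1,rcond=None)[0];print(c1+r1*x[0],c2+r2*x[1])
c1,r1=ray(d,*f(347,88));c2,r2=ray(s,187/2.5+260-.3,148/2.5+200-.3)
A=np.stack([r1,-r2],1);x=np.linalg.lstsq(A,c2-c1,rcond=None)[0];print('bar',c1+r1*x[0],c2+r2*x[1])
```

```text
[0.61343951 0.10515215 0.012     ]
0.15071294830245838
0.28700433215694154
0.14953213029869244
0.28896568348232604
-0.47267478855682377
-0.4767275727437907
-0.4881818681489352
-0.475171349340637
knob [0.5573493  0.13200168 0.295     ]
bar [0.68008949 0.0701352  0.26      ]
[0.5640671  0.13108975 0.25441281] [0.5640733  0.13110474 0.2544135 ]
bar [0.68089093 0.06986241 0.25772138] [0.68157148 0.07152368 0.25776186]
```

Run:
```python
from h import *
d=np.load('pics/top0.npz'); s=np.load('pics/scene0.npz')
g=lambda u,v:(u/2.5+260-.3,v/2.5+200-.3)
f=lambda u,v:((u-.0)/2.8+230-.32,v/2.8+100-.32)
P=np.array([onz(s,*g(*p),.012) for p in [(41,550),(293,572),(300,270),(119,243)]]);print(P,P.mean(0))
def tri(a,b):
    c1,r1=ray(d,*f(*a));c2,r2=ray(s,*g(*b))
    A=np.stack([r1,-r2],1);x=np.linalg.lstsq(A,c2-c1,rcond=None)[0];print(c1+r1*x[0],c2+r2*x[1])
tri((252,73),(293,572)); tri((446,176),(41,550))
# top-near holes
tri((262,102),(266,547)); tri((417,181),(69,529))
# predicted pts in both
th=-.477;o=np.array([.6134,.1052,0]);R=np.array([[np.cos(th),-np.sin(th),0],[np.sin(th),np.cos(th),0],[0,0,1]])
for n,p in dict(bartop=(.065,0,.26),barbase=(.065,0,.03),knob=(-.065,0,.254),mod=(-.065,0,.072)).items():
    w=o+R@np.array(p);a=proj(d,w)[0];b=proj(s,w)[0];print(n,w,((a-[230,100]+.32)*2.8).round(),((b-[260,200]+.3)*2.5).round())
```

```text
[[ 0.71221386 -0.02877326  0.012     ]
 [ 0.77972829  0.10591037  0.012     ]
 [ 0.51956699  0.2388077   0.012     ]
 [ 0.43874197  0.11889105  0.012     ]] [0.61256277 0.10870897 0.012     ]
[0.77767677 0.10578993 0.00973267] [0.77813423 0.10684381 0.00985111]
[ 0.70760835 -0.02822261  0.00688771] [ 0.70783996 -0.0276049   0.00683135]
[0.75661216 0.09895152 0.01136205] [0.75668569 0.09912376 0.01137788]
[ 0.70251558 -0.00728407  0.01149691] [ 0.70226099 -0.00795483  0.01154302]
bartop [0.67114446 0.07535745 0.26      ] [337. 105.] [186. 134.]
barbase [0.67114446 0.07535745 0.03      ] [299. 218.] [177. 438.]
knob [0.55565554 0.13504255 0.254     ] [214. 338.] [205.  35.]
mod [0.55565554 0.13504255 0.072     ] [209. 382.] [196. 263.]
```

Run:
```python
from h import *
o=ctrl.get_obs();R=cv2.Rodrigues(o['tool_rot'])[0];print(R.round(3))
w=np.load('pics/wrist0.npz');c,_=ray(w,320,240);print(R.T@(c-o['tool_pos']))
Rc=cv2.Rodrigues(w['rvec'])[0];print((Rc@R).round(3))
g=np.array([.6256,.0991,.196]);print(R.T@(g-o['tool_pos']))
```

```text
[[-0.95   0.312 -0.001]
 [ 0.312  0.95  -0.002]
 [ 0.    -0.002 -1.   ]]
[ 6.80092238e-02  2.15580602e-05 -1.31730683e-01]
[[-0.     1.     0.001]
 [-0.964  0.    -0.265]
 [-0.265 -0.001  0.964]]
[-0.56366036 -0.33537312  0.04576748]
```

View pics/wrist0.png

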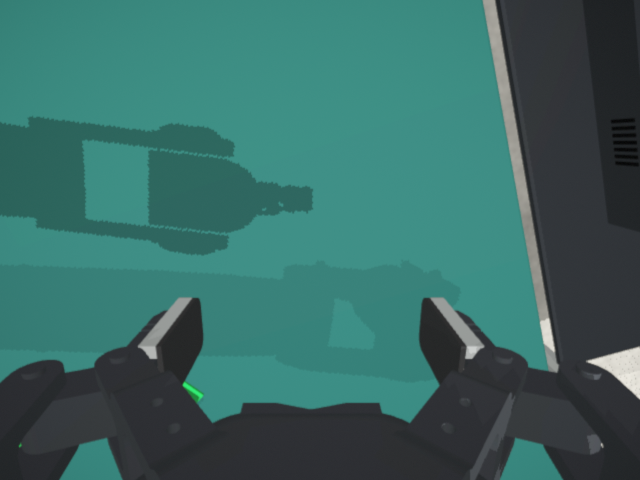

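```bash
python3 -m crank '[{"z":-1,"roll":1},{"z":-1,"roll":0.33},{"x":-0.92,"y":-0.36},{"x":-0.92,"y":-0.36},{"x":-0.92,"y":-0.36},{"x":-0.92,"y":-0.36},{"x":-0.92,"y":-0.36},{"x":-0.92,"y":-0.36},{"x":-0.92,"y":-0.36},{"x":-0.92,"y":-0.36}]' 0
python3 - <<'E'
from h import *
o=ctrl.get_obs();R=cv2.Rodrigues(o['tool_rot'])[0];print(o['t'],o['q'],o['tool_pos'],R[:,0])
g=np.array([.6256,.0991,.36]);print(R.T@(g-o['tool_pos'])/.06)
E
```

```text
0.15 [ 1.13499863e+00  5.32235944e-02  1.61401438e+00 -1.81092903e-05
  1.47602312e+00 -1.18994384e-01] [0.19449901 0.59344956 0.24131266] [-9.50236613e-01  3.11529048e-01  1.80169569e-04]
[-9.39384681 -5.59408599 -1.97053823]validation failed for argument at $[0]...
```

```bash
python3 -m crank '[{"x":0,"y":0,"z":-1,"roll":1},{"x":0,"y":0,"z":-1,"roll":0.33},{"x":-0.92,"y":-0.36,"z":0,"roll":0},{"x":-0.92,"y":-0.36,"z":0,"roll":0},{"x":-0.92,"y":-0.36,"z":0,"roll":0},{"x":-0.92,"y":-0.36,"z":0,"roll":0},{"x":-0.92,"y":-0.36,"z":0,"roll":0},{"x":-0.92,"y":-0.36,"z":0,"roll":0},{"x":-0.92,"y":-0.36,"z":0,"roll":0},{"x":-0.92,"y":-0.36,"z":0,"roll":0}]' 0
cat > st.py <<'E'
from h import *
import sys
o=ctrl.get_obs();R=cv2.Rodrigues(o['tool_rot'])[0];print('t',o['t'],'q',o['q'].round(3),o['tool_pos'].round(4),'xdir',R[:,0].round(3),'F',o['contact_force'].round(1),'T',o['wrist_torque'].round(2),'open',o['opening'])
if len(sys.argv)>3:
    g=np.array([float(a) for a in sys.argv[1:4]]);print('need',(R.T@(g-o['tool_pos'])/.06).round(3))
E
python3 st.py .6256 .0991 .36
```

```text
t: 1.4
tool_pos: [0.5088, 0.2361, 0.362]
tool_rot: [-0.741, -3.053, -0.0]
contact_force: [0.3, 0.8, 0.0]
opening: 0.0855
t 1.4 q [ 0.302 -0.143  1.606  0.     1.679 -0.793] [0.5088 0.2361 0.362 ] xdir [-0.889  0.459  0.   ] F [0.3 0.8 0. ] T [-0.01 -0.   -0.04] open 0.08549763520097288
need [-2.778 -1.136  0.033]
```

```bash
python3 - <<'E'
from h import *
save('wrist','w1.png')
E
python3 -m crank '[{"x":-0.92,"y":-0.36,"z":0,"roll":0},{"x":-0.92,"y":-0.38,"z":0,"roll":0},{"x":-0.92,"y":-0.38,"z":0,"roll":0},{"x":0,"y":0,"z":0,"roll":0},{"x":0,"y":0,"z":0,"roll":0}]' 0
python3 - <<'E'
from h import *
save('wrist','w2.png')
E
python3 st.py .6256 .0991 .36
```

```text
t: 2.08
tool_pos: [0.624, 0.1024, 0.3618]
tool_rot: [-0.741, -3.052, -0.0]
contact_force: [-0.1, 0.2, 0.4]
opening: 0.0852
t 2.125 q [ 0.046  0.027  1.443  0.     1.673 -1.049] [0.6237 0.103  0.3622] xdir [-0.889  0.458  0.001] F [-0.7  0.4 -0.2] T [ 0.04  0.04 -0.  ] open 0.08568138119980531
need [-0.057 -0.043  0.036]
```

View pics/w1.png

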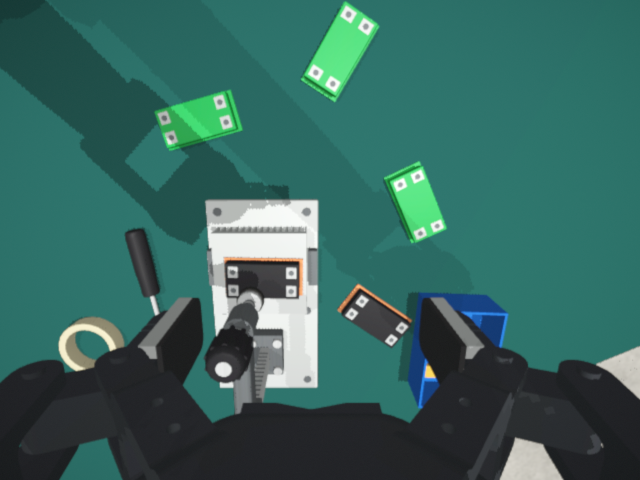

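View pics/w2.png

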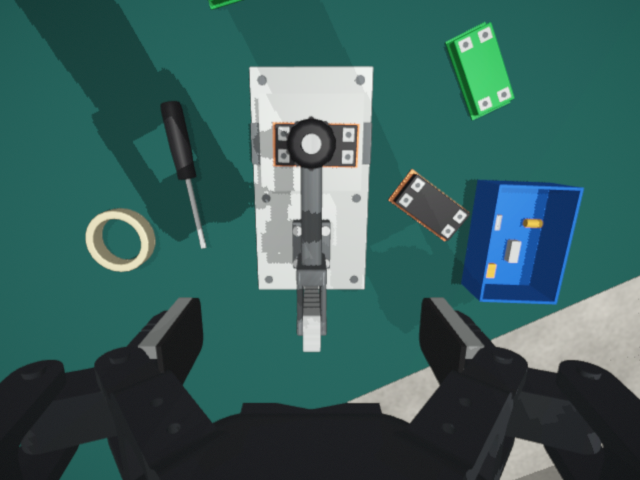

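Run:
```python
from h import *
D={n:np.load('pics/%s.npz'%n) for n in('w1','w2','top0','scene0')}
def tri(obs):
    A=np.zeros((3,3));b=np.zeros(3)
    L=[ray(D[n],*p) for n,p in obs]
    for c,r in L:
        r=r/np.linalg.norm(r);M=np.eye(3)-np.outer(r,r);A+=M;b+=M@c
    x=np.linalg.solve(A,b)
    print(x.round(4),[(n,(proj(D[n],x)[0]-p).round(1).tolist()) for n,p in obs])
f=lambda u,v:(u/2.8+230-.32,v/2.8+100-.32)
g=lambda u,v:(u/2.5+260-.3,v/2.5+200-.3)
k=[('w1',(222,369)),('w2',(311,144)),('top0',f(222,321)),('scene0',g(204,41))]
tri(k);tri(k[:2]);tri(k[1:]);tri(k[2:])
b=[('w2',(312,333)),('top0',f(347,88)),('scene0',g(187,148))]
tri(b)
for n,c in (('plate holes',[(262,80),(360,79),(269,279),(354,279)]),):
    P=np.array([onz(D['w2'],*p,.012) for p in c]);print(P,P.mean(0))
# module corners top in w2
P=np.array([onz(D['w2'],*p,.052) for p in [(272,124),(358,122),(356,166),(274,166)]]);print(P.mean(0))
```

```text
[0.5646 0.1316 0.2546] [('w1', [-0.1, -0.4]), ('w2', [-1.8, 0.1]), ('top0', [-0.3, -0.4]), ('scene0', [0.4, -0.0])]
[0.5647 0.1324 0.2557] [('w1', [0.5, 0.2]), ('w2', [-0.6, -0.3])]
[0.5644 0.1316 0.2544] [('w2', [-1.9, -0.1]), ('top0', [-0.4, -0.3]), ('scene0', [0.4, 0.0])]
[0.5641 0.1311 0.2544] [('top0', [-0.0, -0.0]), ('scene0', [-0.0, 0.0])]
[0.6817 0.0714 0.2578] [('w2', [-2.3, -0.0]), ('top0', [-1.1, -0.6]), ('scene0', [-0.1, 0.1])]
[[ 0.4716661   0.11322326  0.012     ]
 [ 0.52566033  0.22020481  0.012     ]
 [ 0.7028342  -0.00534993  0.012     ]
 [ 0.75782969  0.10128206  0.012     ]] [0.61449758 0.10734005 0.012     ]
[0.56913993 0.13564716 0.052     ]
```

```bash
python3 -m crank '[{"x":-0.07,"y":-0.03,"z":0.3,"roll":0},{"x":0,"y":0,"z":0.6,"roll":0},{"x":0,"y":0,"z":0.6,"roll":0},{"x":0,"y":0,"z":0.5,"roll":0},{"x":0,"y":0,"z":0.25,"roll":0},{"x":0,"y":0,"z":0,"roll":0},{"x":0,"y":0,"z":0,"roll":0}]' 1 30
python3 - <<'E'
from h import *
save('wrist','w3.png');save('scene','s3.png')
E
python3 st.py .6264 .0994 .2076
```

```text
t: 3.0
tool_pos: [0.6278, 0.0989, 0.229]
tool_rot: [0.74, 3.051, 0.001]
contact_force: [1.1, 0.1, 0.1]
opening: 0.0001
t 3.1 q [ 0.039  0.084  1.602 -0.     1.453 -1.056] [0.628  0.0987 0.2293] xdir [-0.889  0.459 -0.003] F [ 0.3 -0.5  0.3] T [ 0.03  0.02 -0.01] open 0.00028887818758490237
need [ 0.03  -0.003  0.362]
```

View pics/w3.png

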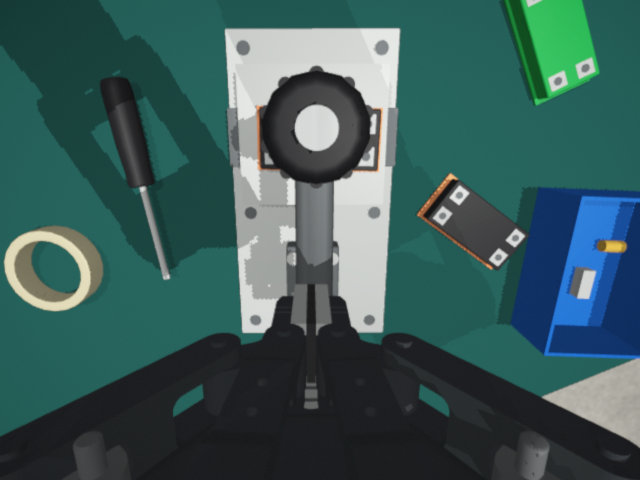

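View pics/s3.png

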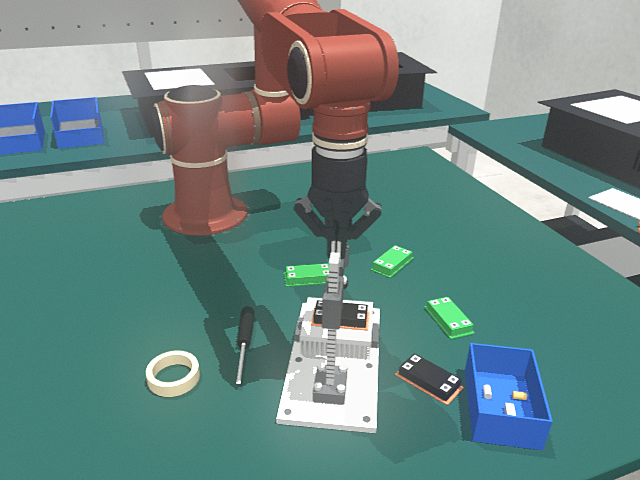

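```bash
python3 -m crank '[{"x":0.02,"y":0.02,"z":0.15,"roll":0},{"x":0,"y":0,"z":0.15,"roll":0},{"x":0,"y":0,"z":0.1,"roll":0},{"x":0,"y":0,"z":0.1,"roll":0},{"x":0,"y":0,"z":0,"roll":0}]' - - ; python3 st.py .6264 .0994 .1555
```

```text
t: 3.72
tool_pos: [0.6267, 0.1004, 0.1976]
tool_rot: [0.741, 3.053, 0.0]
contact_force: [-0.5, 0.3, 3.3]
opening: 0.0001
t 3.725 q [ 0.042  0.105  1.633  0.     1.403 -1.053] [0.6267 0.1004 0.1976] xdir [-0.889  0.459 -0.   ] F [-0.5  0.3  3.3] T [ 0.04  0.17 -0.04] open 6.404605765413867e-05
need [-0.003 -0.017  0.702]
```

```bash
python3 -m crank '[{"x":0,"y":0,"z":0.1,"roll":0},{"x":0,"y":0,"z":0.1,"roll":0},{"x":0,"y":0,"z":0.1,"roll":0},{"x":0,"y":0,"z":0,"roll":0}]' - -
python3 - <<'E'
from h import *
save('scene','s4.png')
d=np.load('pics/s4.npz');c=cv2.cvtColor(d['img'][200:440,260:400],cv2.COLOR_RGB2BGR)
cv2.imwrite('pics/s4c.png',cv2.resize(c,None,fx=2.5,fy=2.5,interpolation=cv2.INTER_CUBIC))
E
python3 st.py .6264 .0994 .1555
```

```text
t: 4.22
tool_pos: [0.6268, 0.1003, 0.1796]
tool_rot: [0.741, 3.053, 0.0]
contact_force: [-1.0, 0.1, 4.5]
opening: 0.0
t 4.275 q [ 0.041  0.12   1.648  0.     1.373 -1.053] [0.6268 0.1003 0.1796] xdir [-0.889  0.459 -0.   ] F [-1.8  1.2  3.5] T [0.02 0.14 0.05] open 0.00012290735052273636
need [-0.002 -0.017  0.402]
```

View pics/s4c.png

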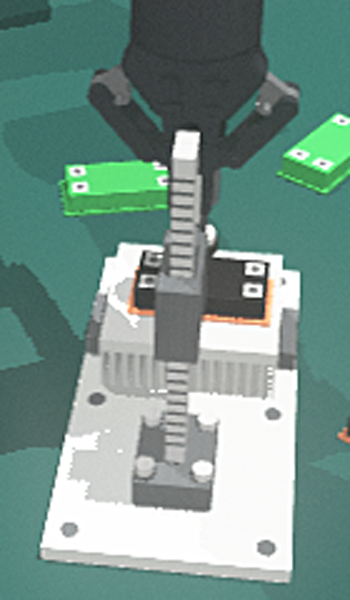

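```bash
python3 -m crank '[{"x":0,"y":0,"z":0.1,"roll":0},{"x":0,"y":0,"z":0.1,"roll":0},{"x":0,"y":0,"z":0.1,"roll":0},{"x":0,"y":0,"z":0,"roll":0}]' - - ; python3 st.py .6264 .0994 .1555
```

```text
t: 4.78
tool_pos: [0.6268, 0.1003, 0.1615]
tool_rot: [0.741, 3.052, 0.0]
contact_force: [-0.8, 0.5, 3.2]
opening: 0.0004
t 4.775 q [ 0.041  0.135  1.662  0.     1.343 -1.053] [0.6268 0.1003 0.1615] xdir [-0.889  0.459 -0.   ] F [-0.8  0.5  3.2] T [ 0.08  0.1  -0.02] open 0.00035535353256385595
need [-0.001 -0.016  0.1  ]
```

```bash
python3 -m crank '[{"x":0,"y":0,"z":0.05,"roll":0},{"x":0,"y":0,"z":0.04,"roll":0},{"x":0,"y":0,"z":0,"roll":0}]' - - ; python3 -m crank '[{"x":0,"y":0,"z":0.03,"roll":0},{"x":0,"y":0,"z":0,"roll":0}]' - -
```

```text
t: 5.15
tool_pos: [0.627, 0.1002, 0.1558]
tool_rot: [0.741, 3.052, 0.0]
contact_force: [1.0, 0.2, 2.3]
opening: -0.0
t: 5.4
tool_pos: [0.6272, 0.1002, 0.1549]
tool_rot: [0.741, 3.052, 0.0]
contact_force: [0.5, -0.3, 5.3]
opening: 0.0003
```

```bash
for i in 1; do python3 -m crank '[{"x":0,"y":0,"z":0.02,"roll":0},{"x":0,"y":0,"z":0,"roll":0}]' - - ; python3 -m crank '[{"x":0,"y":0,"z":0.02,"roll":0},{"x":0,"y":0,"z":0,"roll":0}]' - -; done
```

```text
t: 5.65
tool_pos: [0.6272, 0.1002, 0.1545]
tool_rot: [0.741, 3.051, 0.0]
contact_force: [-0.9, -0.2, 8.9]
opening: 0.0003
t: 5.9
tool_pos: [0.6273, 0.1002, 0.1543]
tool_rot: [0.741, 3.051, 0.0]
contact_force: [-4.3, 0.3, 12.3]
opening: -0.0002
```

```bash
python3 -m crank '[{"x":0,"y":0,"z":0.02,"roll":0},{"x":0,"y":0,"z":0,"roll":0}]' - - ; python3 -m crank '[{"x":0,"y":0,"z":0.02,"roll":0},{"x":0,"y":0,"z":0,"roll":0}]' - -;  python3 - <<'E'
from h import *
save('scene','s5.png')
d=np.load('pics/s5.npz');c=cv2.cvtColor(d['img'][200:440,260:400],cv2.COLOR_RGB2BGR)
cv2.imwrite('pics/s5c.png',cv2.resize(c,None,fx=2.5,fy=2.5,interpolation=cv2.INTER_CUBIC))
save('wrist','w5.png')
E
python3 st.py
```

```text
t: 6.15
tool_pos: [0.6273, 0.1002, 0.1541]
tool_rot: [0.741, 3.051, 0.0]
contact_force: [-6.1, -0.4, 15.8]
opening: -0.0001
t: 6.4
tool_pos: [0.6274, 0.1003, 0.1538]
tool_rot: [0.741, 3.051, 0.0]
contact_force: [-8.2, -0.2, 18.4]
opening: 0.0
t 6.5 q [ 0.042  0.143  1.667 -0.     1.33  -1.053] [0.6274 0.1003 0.1538] xdir [-0.889  0.458 -0.002] F [-7.9 -0.1 20. ] T [-0.05  1.37 -0.  ] open 5.118236407780478e-07
```

View pics/s5c.png

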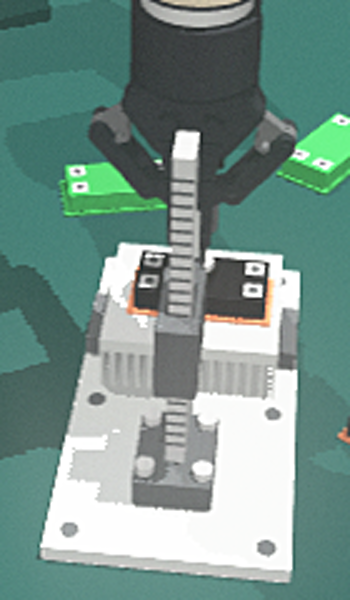

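View pics/w5.png

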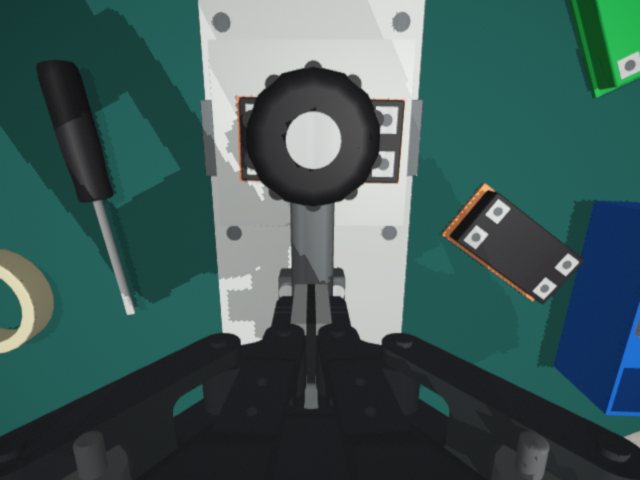

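```bash
python3 -m crank '[{"x":0,"y":0,"z":0.02,"roll":0},{"x":0,"y":0,"z":0,"roll":0}]' - - ; python3 -m crank '[{"x":0,"y":0,"z":0.02,"roll":0},{"x":0,"y":0,"z":0,"roll":0},{"x":0,"y":0,"z":0,"roll":0}]' - -;  python3 st.py
```

```text
t: 6.75
tool_pos: [0.6274, 0.1003, 0.1536]
tool_rot: [0.741, 3.051, 0.0]
contact_force: [-10.0, -1.8, 22.7]
opening: -0.0
t: 7.12
tool_pos: [0.6274, 0.1003, 0.1534]
tool_rot: [0.74, 3.051, 0.0]
contact_force: [-12.5, -1.3, 26.3]
opening: -0.0003
t 7.125 q [ 0.042  0.144  1.668 -0.     1.329 -1.053] [0.6274 0.1003 0.1534] xdir [-0.889  0.458 -0.002] F [-12.5  -1.3  26.3] T [-0.09  2.14 -0.  ] open -0.00028638117083367224
```

```bash
python3 -m crank '[{"x":0,"y":0,"z":-0.1,"roll":0},{"x":0,"y":0,"z":-0.3,"roll":0},{"x":0,"y":0,"z":-0.8,"roll":0},{"x":0,"y":0,"z":-0.9,"roll":0},{"x":0,"y":0,"z":-0.6,"roll":0},{"x":0,"y":0,"z":0,"roll":0},{"x":0,"y":0,"z":0,"roll":0}]' 0 30;  python3 - <<'E'
from h import *
save('scene','s6.png')
d=np.load('pics/s6.npz');c=cv2.cvtColor(d['img'][200:440,260:400],cv2.COLOR_RGB2BGR)
cv2.imwrite('pics/s6c.png',cv2.resize(c,None,fx=2.5,fy=2.5,interpolation=cv2.INTER_CUBIC))
save('wrist','w6.png')
E
python3 st.py
```

```text
t: 8.0
tool_pos: [0.6261, 0.1002, 0.3074]
tool_rot: [-0.741, -3.051, 0.001]
contact_force: [0.3, -0.7, -0.0]
opening: 0.0854
t 8.1 q [ 0.041  0.046  1.514 -0.     1.586 -1.053] [0.6257 0.1002 0.3062] xdir [-0.889  0.459  0.004] F [ 0.7 -0.4 -0.7] T [-0.02  0.01  0.03] open 0.08489190741089536
```

View pics/s6c.png

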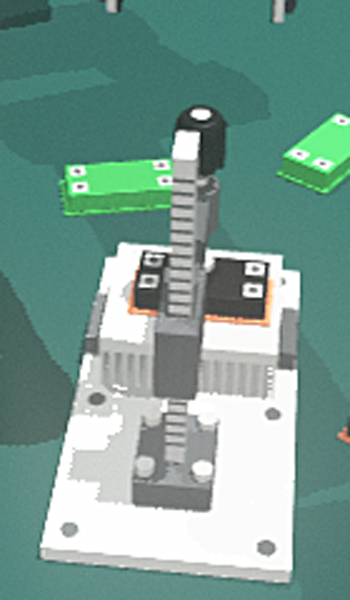

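View pics/w6.png

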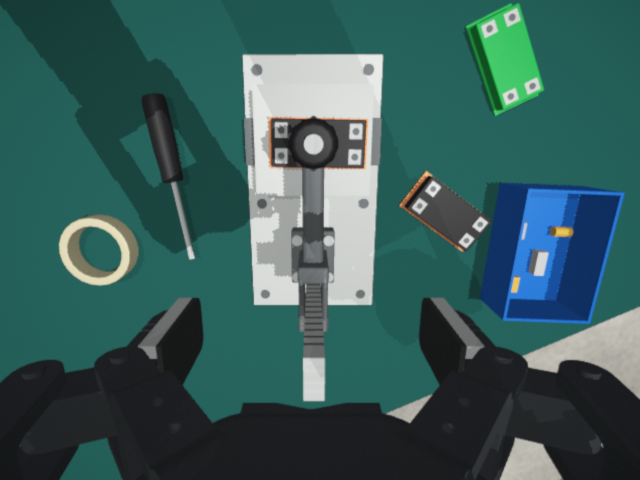

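Run:
```python
from h import *
D={n:np.load('pics/%s.npz'%n) for n in('w2','w6','top0','scene0','s6')}
def tri(obs):
    A=np.zeros((3,3));b=np.zeros(3)
    for n,p in obs:
        c,r=ray(D[n],*p);r=r/np.linalg.norm(r);M=np.eye(3)-np.outer(r,r);A+=M;b+=M@c
    x=np.linalg.solve(A,b)
    print(x.round(4),[(n,(proj(D[n],x)[0]-p).round(1).tolist()) for n,p in obs])
def white(n,box):
    u0,v0,u1,v1=box;g=D[n]['img'][v0:v1,u0:u1].astype(float).min(2);w=np.clip(g-100,0,None)
    _,l=cv2.connectedComponents((w>20).astype(np.uint8));
    best=max(range(1,l.max()+1),key=lambda i:(l==i).sum());w=w*(l==best)
    yy,xx=np.mgrid[v0:v1,u0:u1];return ((w*xx).sum()/w.sum(),(w*yy).sum()/w.sum())
k0=white('scene0',(335,211,348,222));k6=white('s6',(332,238,349,252));w2=white('w2',(296,130,326,160));w6=white('w6',(298,128,330,160));print(k0,k6,w2,w6)
tri([('scene0',k0),('w2',w2)]);tri([('s6',k6),('w6',w6)])
# column profile of head near bottom edge
for n in('scene0','s6'):
    g=D[n]['img'].astype(int).mean(2)
    print(n,[int(x) for x in g[315:365,326:334].mean(1)])
```

```text
(np.float64(341.2628205128205), np.float64(215.6925747863248)) (np.float64(339.91866632988126), np.float64(245.27885829754987)) (np.float64(311.01899173267043), np.float64(143.41836734693877)) (np.float64(313.1526722072698), np.float64(143.76877347608766))
[0.5643 0.1319 0.2551] [('scene0', [0.6, 0.0]), ('w2', [-1.5, 0.1])]
[0.5666 0.1306 0.202 ] [('s6', [0.7, 0.0]), ('w6', [-1.7, 0.1])]
scene0 [103, 104, 103, 105, 105, 104, 106, 104, 105, 105, 106, 104, 101, 124, 206, 138, 175, 208, 204, 169, 138, 208, 205, 191, 114, 166, 194, 189, 141, 122, 193, 188, 173, 105, 182, 189, 188, 116, 153, 193, 191, 155, 140, 204, 200, 177, 128, 199, 201, 184]
s6 [173, 104, 130, 176, 173, 157, 96, 167, 180, 178, 132, 104, 164, 156, 161, 161, 163, 165, 148, 103, 108, 110, 110, 110, 110, 111, 111, 111, 111, 112, 112, 112, 112, 112, 113, 113, 113, 113, 113, 114, 114, 113, 113, 111, 145, 189, 133, 202, 204, 188]
```

```bash
python3 - <<'E'
from h import *
d=np.load('pics/s6.npz')
from scipy.optimize import brentq
for off in(.014,.022,.03):
    p=np.array([.6815+.889*off,.071-.458*off])
    z=[brentq(lambda z:proj(d,[*p,z])[0][1]-r,0.02,.3) for r in(327.8,358.6)]
    print(off,z,z[0]-z[1])
E
python3 st.py .5666 .1306 .30
```

```text
0.014 [0.14810303139212955, 0.08840876072083416] 0.05969427067129539
0.022 [0.15470994079401063, 0.095789366837881] 0.058920573956129624
0.03 [0.16131685019589165, 0.10316997295492804] 0.05814687724096361
t 8.1 q [ 0.041  0.046  1.514 -0.     1.586 -1.053] [0.6257 0.1002 0.3062] xdir [-0.889  0.459  0.004] F [ 0.7 -0.4 -0.7] T [-0.02  0.01  0.03] open 0.08489190741089536
need [ 1.108e+00 -1.000e-03  1.070e-01]
```

Run:
```python
from h import *
d=np.load('pics/w6.npz');o=ctrl.get_obs();R=cv2.Rodrigues(o['tool_rot'])[0]
p=onz(d,313.6,143.8,.202);print(p,R.T@(p-o['tool_pos']))
```

```text
[0.56716736 0.13185792 0.202     ] [0.06616401 0.00154744 0.10440003]
```

```bash
python3 -m crank '[{"x":0.55,"y":0.01,"z":0,"roll":0},{"x":0.55,"y":0.01,"z":0,"roll":0},{"x":0,"y":0,"z":0,"roll":-1},{"x":0,"y":0,"z":0,"roll":-1},{"x":0,"y":0,"z":0,"roll":-1},{"x":0,"y":0,"z":0,"roll":-1},{"x":0,"y":0,"z":0,"roll":-1},{"x":0,"y":0,"z":0,"roll":-1},{"x":0,"y":0,"z":0,"roll":-1},{"x":0,"y":0,"z":0,"roll":-1}]' 0 30; python3 -m crank '[{"x":0,"y":0,"z":0,"roll":-1},{"x":0,"y":0,"z":0,"roll":-1},{"x":0,"y":0,"z":0,"roll":-1},{"x":0,"y":0,"z":0,"roll":-1},{"x":0,"y":0,"z":0,"roll":-1},{"x":0,"y":0,"z":0,"roll":-1},{"x":0,"y":0,"z":0,"roll":-1},{"x":0,"y":0,"z":0,"roll":-1},{"x":0,"y":0,"z":0,"roll":0},{"x":0,"y":0,"z":0,"roll":0}]' 0 30
python3 - <<'E'
from h import *
d=save('wrist','w7.png')
E
python3 st.py .5670 .1315 .18
```

```text
t: 9.35
tool_pos: [0.5678, 0.1315, 0.3066]
tool_rot: [0.757, -3.045, -0.001]
contact_force: [0.0, 0.7, -0.2]
opening: 0.0852
t: 10.6
tool_pos: [0.5682, 0.1315, 0.3078]
tool_rot: [2.073, -2.359, -0.002]
contact_force: [-0.0, 0.9, 0.6]
opening: 0.0857
t 10.65 q [ 0.1   -0.076  1.632  0.     1.587 -2.913] [0.5683 0.1315 0.3081] xdir [-0.128 -0.992  0.   ] F [ 0.7  0.2 -0.5] T [-0.02 -0.01  0.03] open 0.08538266244749744
need [0.003 0.018 2.135]
```

View pics/w7.png

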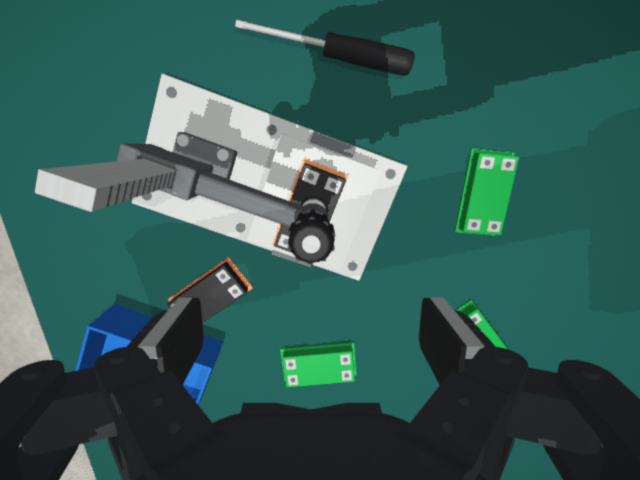

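Run:
```python
from h import *
d=np.load('pics/w7.npz');o=ctrl.get_obs();R=cv2.Rodrigues(o['tool_rot'])[0]
for u in((311,243),):
  p=onz(d,*u,.202);print(p,R.T@(p-o['tool_pos']))
```

```text
[0.56680829 0.13123522 0.202     ] [0.00045998 0.00129074 0.10608782]
```

```bash
python3 -m crank '[{"x":0.01,"y":0.02,"z":0.6,"roll":0},{"x":0,"y":0,"z":0.6,"roll":0},{"x":0,"y":0,"z":0.6,"roll":0},{"x":0,"y":0,"z":0.3,"roll":0},{"x":0,"y":0,"z":0,"roll":0},{"x":0,"y":0,"z":0,"roll":0}]' 0 40
python3 - <<'E'
from h import *
d=save('wrist','w8.png');d=save('scene','s8.png')
E
python3 st.py .5670 .1315 .18
```

```text
t: 11.4
tool_pos: [0.5683, 0.1313, 0.1848]
tool_rot: [-2.074, 2.357, -0.003]
contact_force: [0.1, 0.2, -0.0]
opening: 0.0855
t 11.5 q [ 0.099 -0.006  1.77  -0.     1.375 -2.915] [0.5684 0.1313 0.1851] xdir [-0.127 -0.992 -0.001] F [-1.   0.1 -0.3] T [0.04 0.   0.04] open 0.08531090857900009
need [-0.001  0.024  0.085]
```

View pics/w8.png

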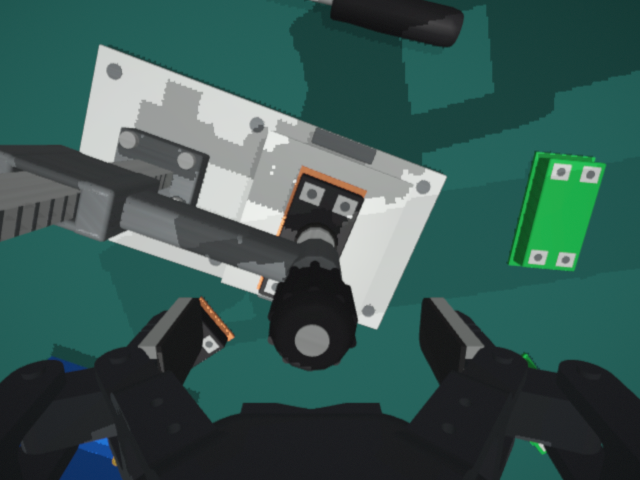

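View pics/s8.png

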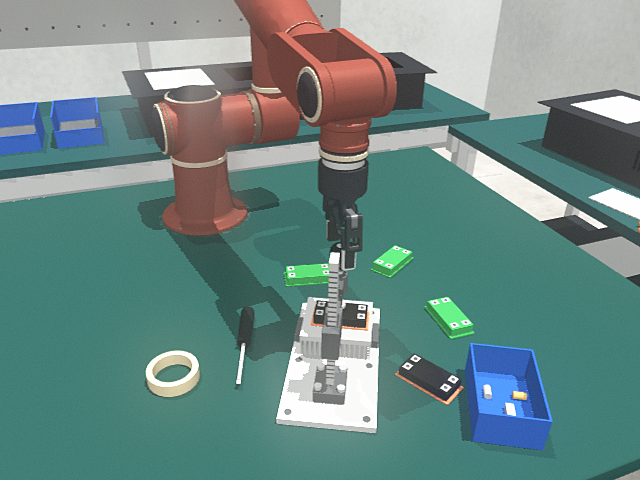

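```bash
python3 -m crank '[{"x":0,"y":0.01,"z":0.06,"roll":0},{"x":0,"y":0,"z":0,"roll":0}]' 0 40;python3 -m crank '[{"x":0,"y":0,"z":0,"roll":0},{"x":0,"y":0,"z":0,"roll":0},{"x":0,"y":0,"z":0,"roll":0},{"x":0,"y":0,"z":0,"roll":0},{"x":0,"y":0,"z":0,"roll":0},{"x":0,"y":0,"z":0,"roll":0}]' 1 40; python3 st.py
```

```text
t: 11.75
tool_pos: [0.5666, 0.1312, 0.1794]
tool_rot: [-2.076, 2.358, -0.0]
contact_force: [1.1, -0.2, -0.3]
opening: 0.0854
t: 12.5
tool_pos: [0.5669, 0.1311, 0.1795]
tool_rot: [-2.075, 2.358, -0.001]
contact_force: [1.0, -1.0, 1.0]
opening: 0.0328
t 12.5 q [ 0.1   -0.003  1.776 -0.     1.368 -2.915] [0.5669 0.1311 0.1795] xdir [-0.127 -0.992  0.   ] F [ 1. -1.  1.] T [-0.03 -0.07  0.01] open 0.032781342092744234
```

```bash
python3 -m crank '[{"x":0,"y":0,"z":0.0013,"roll":0.5},{"x":0,"y":0,"z":0.0013,"roll":1},{"x":0,"y":0,"z":0.0013,"roll":1},{"x":0,"y":0,"z":0.0013,"roll":1},{"x":0,"y":0,"z":0.0013,"roll":1},{"x":0,"y":0,"z":0.0013,"roll":1},{"x":0,"y":0,"z":0.0013,"roll":1},{"x":0,"y":0,"z":0.0013,"roll":1}]' - -; python3 st.py
python3 - <<'E'
from h import *
d=save('wrist','w9.png');d=save('scene','s9.png')
E
```

```text
t: 13.5
tool_pos: [0.5664, 0.1315, 0.1792]
tool_rot: [0.838, -3.027, -0.001]
contact_force: [-2.2, 0.2, 3.9]
opening: 0.0329
t 13.5 q [ 1.000e-01 -3.000e-03  1.777e+00  1.000e-03  1.368e+00 -2.011e+00] [0.5664 0.1315 0.1792] xdir [-0.858 -0.514  0.   ] F [-2.2  0.2  3.9] T [0.12 0.34 0.16] open 0.03287716677435968
```

View pics/w9.png

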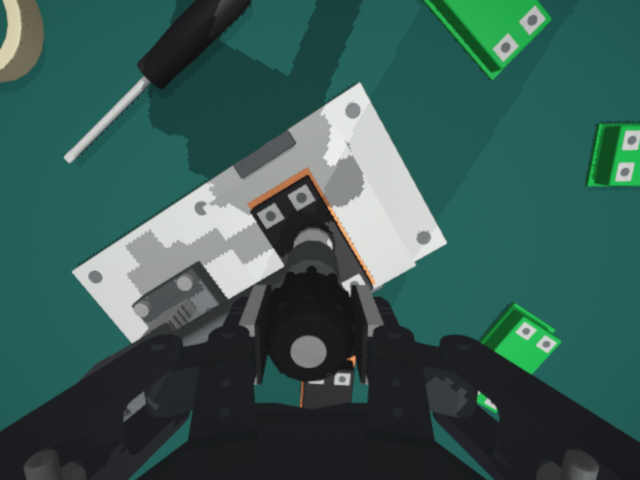

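```bash
python3 -m crank '[{"x":0,"y":0,"z":0.001,"roll":1},{"x":0,"y":0,"z":0.001,"roll":1},{"x":0,"y":0,"z":0.001,"roll":1},{"x":0,"y":0,"z":0.001,"roll":1},{"x":0,"y":0,"z":0.001,"roll":1},{"x":0,"y":0,"z":0.001,"roll":1},{"x":0,"y":0,"z":0.001,"roll":1},{"x":0,"y":0,"z":0.001,"roll":1},{"x":0,"y":0,"z":0.001,"roll":1},{"x":0,"y":0,"z":0.001,"roll":1}]' - -; python3 st.py
```

```text
t: 14.85
tool_pos: [0.5663, 0.132, 0.1789]
tool_rot: [-1.013, -2.972, -0.002]
contact_force: [-2.4, 3.1, 5.9]
opening: 0.0329
t 14.85 q [ 0.1   -0.003  1.777  0.002  1.368 -0.813] [0.5663 0.132  0.1789] xdir [-0.792  0.611  0.002] F [-2.4  3.1  5.9] T [0.32 0.78 0.19] open 0.03291203016167514
```

```bash
python3 -m crank '[{"x":0,"y":0,"z":0.001,"roll":1},{"x":0,"y":0,"z":0.001,"roll":1},{"x":0,"y":0,"z":0.001,"roll":1},{"x":0,"y":0,"z":0.001,"roll":1},{"x":0,"y":0,"z":0.001,"roll":1},{"x":0,"y":0,"z":0.001,"roll":1},{"x":0,"y":0,"z":0.001,"roll":1},{"x":0,"y":0,"z":0.001,"roll":1},{"x":0,"y":0,"z":0.001,"roll":1},{"x":0,"y":0,"z":0.001,"roll":1}]' - -; python3 st.py;python3 - <<'E'
from h import *
d=save('wrist','w10.png')
E
```

```text
t: 16.1
tool_pos: [0.5669, 0.1325, 0.1786]
tool_rot: [-2.514, -1.88, -0.004]
contact_force: [0.7, 2.3, 5.6]
opening: 0.0327
t 16.1 q [ 0.1   -0.002  1.777  0.003  1.366  0.386] [0.5669 0.1325 0.1786] xdir [0.283 0.959 0.003] F [0.7 2.3 5.6] T [0.81 0.67 0.09] open 0.03273815307453201
```

View pics/w10.png

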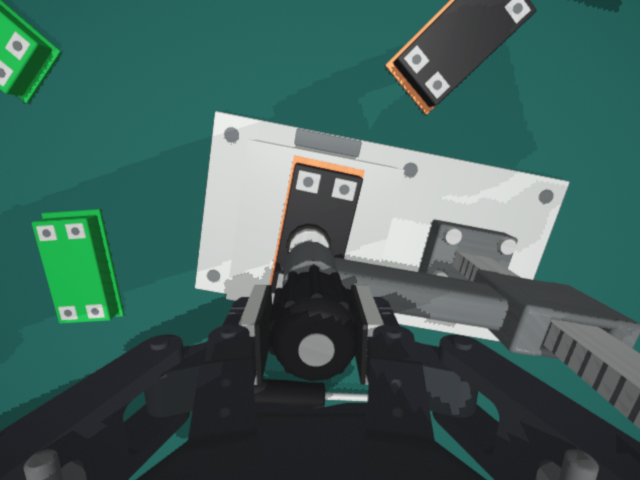

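```bash
python3 -m crank '[{"x":0,"y":0,"z":0.001,"roll":1},{"x":0,"y":0,"z":0.001,"roll":1},{"x":0,"y":0,"z":0.001,"roll":1},{"x":0,"y":0,"z":0.001,"roll":1},{"x":0,"y":0,"z":0.001,"roll":1},{"x":0,"y":0,"z":0.001,"roll":1},{"x":0,"y":0,"z":0.001,"roll":1},{"x":0,"y":0,"z":0.001,"roll":1},{"x":0,"y":0,"z":0.001,"roll":1},{"x":0,"y":0,"z":0.001,"roll":1}]' - -; python3 st.py; python3 -m crank '[{"x":0,"y":0,"z":0.001,"roll":1},{"x":0,"y":0,"z":0.001,"roll":1},{"x":0,"y":0,"z":0.001,"roll":1},{"x":0,"y":0,"z":0.001,"roll":1},{"x":0,"y":0,"z":0.001,"roll":1},{"x":0,"y":0,"z":0.001,"roll":1},{"x":0,"y":0,"z":0.001,"roll":1},{"x":0,"y":0,"z":0.001,"roll":1},{"x":0,"y":0,"z":0.001,"roll":1},{"x":0,"y":0,"z":0.001,"roll":1}]' - -; python3 st.py
```

```text
t: 17.4
tool_pos: [0.5679, 0.1322, 0.1783]
tool_rot: [-3.136, -0.132, -0.006]
contact_force: [1.4, 1.2, 4.9]
opening: 0.0329
t 17.4 q [ 1.000e-01 -1.000e-03  1.777e+00  2.000e-03  1.362e+00  1.587e+00] [0.5679 0.1322 0.1783] xdir [0.996 0.084 0.004] F [1.4 1.2 4.9] T [ 0.65 -0.09  0.16] open 0.032894411579806306
t: 18.65
tool_pos: [0.5675, 0.1312, 0.178]
tool_rot: [-2.664, 1.663, -0.003]
contact_force: [-0.8, -0.6, 6.3]
opening: 0.033
t 18.65 q [ 1.000e-01 -1.000e-03  1.777e+00 -0.000e+00  1.363e+00  2.786e+00] [0.5675 0.1312 0.178 ] xdir [ 0.439 -0.898  0.001] F [-0.8 -0.6  6.3] T [-0.07  0.33  0.17] open 0.03295539767357701
```

```bash
python3 -m crank '[{"x":0,"y":0,"z":0,"roll":0},{"x":0,"y":0,"z":0,"roll":0},{"x":0,"y":0,"z":0,"roll":0},{"x":0,"y":0,"z":0,"roll":0},{"x":0,"y":0,"z":-0.3,"roll":0},{"x":0,"y":0,"z":-0.7,"roll":0},{"x":0,"y":0,"z":-0.7,"roll":0},{"x":0,"y":0,"z":-0.4,"roll":0}]' 0 40; python3 -m crank '[{"x":0,"y":0,"z":0,"roll":-1},{"x":0,"y":0,"z":0,"roll":-1},{"x":0,"y":0,"z":0,"roll":-1},{"x":0,"y":0,"z":0,"roll":-1},{"x":0,"y":0,"z":0,"roll":-1},{"x":0,"y":0,"z":0,"roll":-1},{"x":0,"y":0,"z":0,"roll":-1},{"x":0,"y":0,"z":0,"roll":-1},{"x":0,"y":0,"z":0,"roll":-1},{"x":0,"y":0,"z":0,"roll":-1}]' - -;python3 -m crank '[{"x":0,"y":0,"z":0,"roll":-1},{"x":0,"y":0,"z":0,"roll":-1},{"x":0,"y":0,"z":0,"roll":-1},{"x":0,"y":0,"z":0,"roll":-1},{"x":0,"y":0,"z":0,"roll":-1},{"x":0,"y":0,"z":0,"roll":-1},{"x":0,"y":0,"z":0,"roll":-1},{"x":0,"y":0,"z":0,"roll":-1},{"x":0,"y":0,"z":0,"roll":-1},{"x":0,"y":0,"z":0,"roll":-1}]' - -
python3 -m crank '[{"x":0,"y":0,"z":0,"roll":-1},{"x":0,"y":0,"z":0,"roll":-1},{"x":0,"y":0,"z":0,"roll":-1},{"x":0,"y":0,"z":0,"roll":-1},{"x":0,"y":0,"z":0,"roll":-1},{"x":0,"y":0,"z":0,"roll":-1},{"x":0,"y":0,"z":0,"roll":-1},{"x":0,"y":0,"z":0,"roll":-1},{"x":0,"y":0,"z":0,"roll":-1},{"x":-0.9,"y":0,"z":0,"roll":-0.2}]' - -
python3 -m crank '[{"x":0,"y":0,"z":0,"roll":0},{"x":0,"y":0,"z":0,"roll":0}]' - -
python3 st.py
python3 - <<'E'
from h import *
d=save('wrist','w11.png');d=save('scene','s11.png')
c=cv2.cvtColor(d['img'][200:440,260:400],cv2.COLOR_RGB2BGR)
cv2.imwrite('pics/s11c.png',cv2.resize(c,None,fx=2.5,fy=2.5,interpolation=cv2.INTER_CUBIC))
E
```

```text
t: 19.65
tool_pos: [0.5676, 0.1313, 0.3072]
tool_rot: [-2.663, 1.66, -0.007]
contact_force: [0.8, -0.5, 0.1]
opening: 0.0854
t: 20.9
tool_pos: [0.5669, 0.1313, 0.304]
tool_rot: [-3.138, -0.14, -0.003]
contact_force: [1.1, 0.4, 0.3]
opening: 0.085
t: 22.15
tool_pos: [0.5669, 0.1312, 0.304]
tool_rot: [2.51, 1.887, 0.003]
contact_force: [-0.1, 0.4, 0.1]
opening: 0.0854
t: 23.4
tool_pos: [0.6048, 0.0951, 0.3047]
tool_rot: [1.145, 2.923, 0.003]
contact_force: [1.3, 0.1, -0.4]
opening: 0.0851
t: 23.65
tool_pos: [0.6052, 0.0934, 0.3032]
tool_rot: [1.155, 2.921, 0.001]
contact_force: [-0.4, -0.6, -0.4]
opening: 0.0856
t 23.65 q [ 0.032 -0.006  1.572  0.     1.575 -0.786] [0.6052 0.0934 0.3032] xdir [-0.73   0.684 -0.   ] F [-0.4 -0.6 -0.4] T [-0.01  0.03  0.  ] open 0.08560557285255325
```

View pics/w11.png

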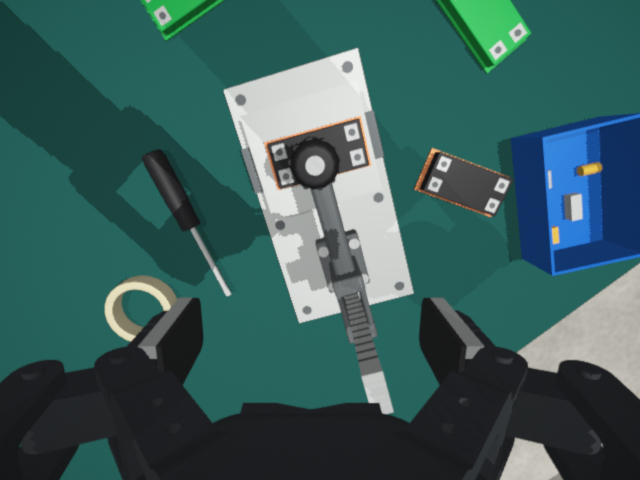

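View pics/s11c.png

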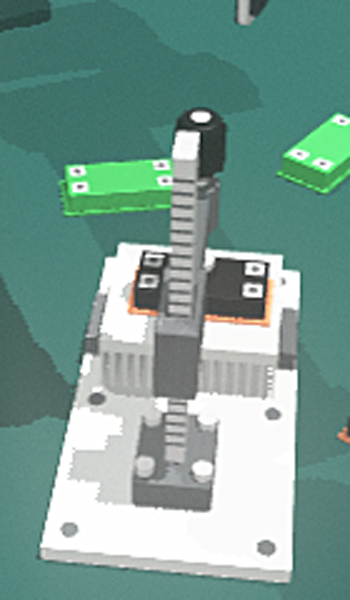

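Run:
```python
from h import *
a,b,z=[np.load('pics/%s.npz'%n) for n in('s6','s11','scene0')]
A,B=a['img'][200:440,260:400],b['img'][200:440,260:400]
cv2.imwrite('pics/cmp.png',cv2.resize(cv2.cvtColor(np.hstack([A[30:130,50:110],B[30:130,50:110]]),cv2.COLOR_RGB2BGR),None,fx=6,fy=6,interpolation=cv2.INTER_NEAREST)[:600])
def ph(p,q,box):
    u0,v0,u1,v1=box
    f=lambda d:cv2.cvtColor(d['img'][v0:v1,u0:u1],cv2.COLOR_RGB2GRAY).astype(np.float32)
    return cv2.phaseCorrelate(f(p),f(q))
print('module scene s0->s11',ph(z,b,(345,300,372,330)),'plate',ph(z,b,(280,380,310,430)))
for n,d in(('s6',a),('s11',b)):
    g=d['img'].astype(int).mean(2);print(n,[int(x) for x in g[352:364,326:334].mean(1)])
    u0,v0,u1,v1=332,238,349,254;w=np.clip(d['img'][v0:v1,u0:u1].astype(float).min(2)-100,0,None)
    _,l=cv2.connectedComponents((w>20).astype(np.uint8));k=max(range(1,l.max()+1),key=lambda i:(l==i).sum());w=w*(l==k)
    yy,xx=np.mgrid[v0:v1,u0:u1];print((w*xx).sum()/w.sum(),(w*yy).sum()/w.sum())
```

```text
module scene s0->s11 ((0.4821425617262971, 0.20705364088224165), 1.02462325743687) plate ((0.046120622327563865, -0.08649221745710634), 0.9420552930831909)
s6 [113, 113, 114, 114, 113, 113, 111, 145, 189, 133, 202, 204]
339.91866632988126 245.27885829754987
s11 [112, 112, 113, 113, 114, 113, 112, 157, 187, 132, 201, 202]
339.8726426647073 246.32721038452118
```

View pics/cmp.png

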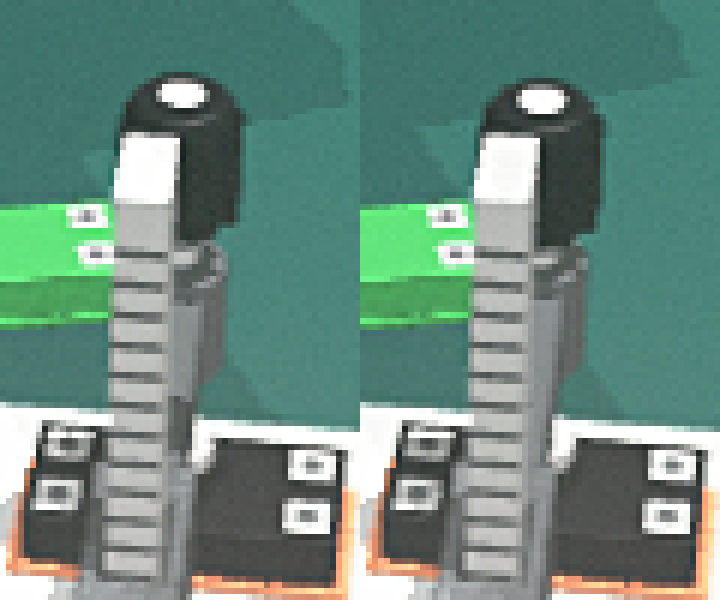

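Run:
```python
from h import *
a,b,z=[np.load('pics/%s.npz'%n) for n in('s6','s11','scene0')]
g=lambda d:cv2.cvtColor(d['img'],cv2.COLOR_RGB2GRAY).astype(int)
for c in(343,344,345,346): print(c,g(a)[266:300,c].tolist(),'\n   ',g(b)[266:300,c].tolist())
```

```text
343 [60, 60, 55, 59, 109, 118, 107, 94, 85, 88, 92, 156, 105, 106, 121, 129, 122, 121, 118, 116, 114, 106, 98, 100, 96, 93, 95, 95, 98, 101, 103, 103, 106, 171] 
    [55, 57, 61, 57, 60, 97, 109, 96, 85, 92, 148, 117, 104, 117, 125, 120, 122, 119, 115, 109, 110, 101, 97, 96, 90, 90, 96, 94, 99, 104, 100, 100, 103, 192]
344 [63, 61, 58, 60, 122, 77, 85, 85, 85, 88, 127, 147, 102, 102, 103, 100, 96, 99, 96, 98, 101, 101, 104, 102, 102, 101, 103, 107, 105, 106, 109, 107, 101, 116] 
    [61, 58, 59, 56, 54, 84, 90, 86, 87, 129, 157, 98, 103, 102, 101, 98, 96, 97, 99, 98, 98, 100, 98, 101, 101, 101, 105, 104, 109, 108, 110, 107, 98, 137]
345 [60, 53, 59, 83, 127, 120, 85, 119, 120, 86, 158, 123, 102, 98, 107, 102, 105, 106, 101, 103, 107, 104, 103, 103, 104, 102, 105, 107, 106, 110, 109, 109, 101, 111] 
    [60, 60, 57, 74, 109, 91, 88, 88, 89, 132, 130, 98, 103, 102, 106, 104, 105, 101, 103, 107, 102, 103, 103, 101, 103, 101, 105, 109, 108, 106, 110, 107, 101, 111]
346 [60, 73, 99, 112, 121, 140, 120, 152, 150, 113, 126, 100, 101, 100, 100, 100, 103, 99, 99, 98, 97, 97, 101, 102, 99, 106, 103, 111, 108, 107, 106, 107, 103, 115] 
    [61, 57, 63, 109, 135, 87, 90, 124, 118, 90, 103, 97, 101, 100, 96, 97, 96, 97, 98, 97, 97, 94, 101, 98, 99, 102, 107, 105, 106, 106, 107, 108, 98, 108]
```

Run:
```python
from h import *
print(ctrl.finish_job())
```

```text
the job is handed in; nothing more can be done
None
```

I clamped the module and handed the job in at about 24 s. No verdict was reported, but my last checks agree that it is held tight.

**What I did**
- **Sliding down:** I found the bar, knob and arm in the camera views. I then pushed the arm down at jaw_grip with shut fingers until the force rose to about 26 N, and let go.
- **Binding:** The arm stayed where I left it. The head had dropped about 59 mm and the knob about 53 mm, so the arm had tilted on its bar.
- **Screwing:** I gripped the knob with 40 N and turned it about 5.7 rad clockwise in one go. The torque about the knob's axis was 0.1 to 0.2 N m. I then released it and moved the gripper clear.

**Last checks**
- **Screw:** In the scene image the knob sank about 1.9 mm and the arm's end rose about 1.8 mm. Together that is roughly 3.7 mm of screw travel, which matches 5.7 rad with no slip.
- **Tilt and force:** The arm's tilt grew by about 0.014 rad. From the screw travel I expect more than 25 N of clamping force; I could not measure either value directly.
- **Module:** It shifted by less than one pixel in the scene image, under 2 mm.
- **Gripper:** It was clear of everything, with forces near zero.

**Disagreements**
- **Start height:** The arm started about 41 mm down its bar by triangulation, not at the top as I first assumed.
- **Bar and knob position:** They measured about 9 mm further along the plate than its corners implied. I went by the measured positions.
- **Wrist camera:** It differed from the fixed cameras by 1 to 2 mm. I used it for centring on the knob.
- **Sideways force:** During the push there was a sideways force of up to 12 N at the fingertips. I took it for friction.

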